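# Fetch the screwdriver from the tool stand for the trim job

## Robot

A 7-joint arm with a two-finger parallel gripper is mounted at the origin on the work surface. World frame = base frame: x ahead of the robot, y to its left, z up, the work surface at z = 0. Lengths are in m, angles in rad, forces in N, time in s.
With the tool pointing down it reaches from about 0.4 to 0.85 m from the base axis. Payload 10.4 kg.
Tool frame: the origin (TCP) lies on the mounting face of the last link; the fingertips stand r.tips_ahead ahead of it and the grasp point (between the pads) lies 164 mm ahead of it (r.tips_ahead is the distance from the TCP to the fingertips, in m); z points along the fingers, y is the line along which they close (so a half turn about z gives the same grasp; the last joint's range is limited). The gripper opens to 87 mm and grips with 3 to 60 N. Pads are 19 mm wide; open, the fingers measure 117 mm over their backs; the gripper's body (75 mm by 190 mm) begins 51 mm behind the grasp point.
Start: joints at [1.254, 0.332, -0.065, 1.46, 0.022, 1.35, -0.088], TCP at [0.181, -0.598, 0.405] pointing down, gripper open.
Joint ranges: [-2.6, 2.6], [-0.5, 2.12], [-1.47, 1.34], [0.16, 2.42], [-1.27, 4.41], [0.06, 2.06], [-2.6, 2.6]. Speed limits (rad/s): [2.22, 2.22, 2.79, 2.79, 3.14, 3.14, 3.14].

## Interface

Orientations are given as a unit quaternion [x, y, z, w].
In Python, from bench import telemetry, imaging, job, r gives the robot as it stands.
- The arm moves only by the tool move_arm, never from a script. Its argument "steps" is a list of rows, each an object of numbers: "dx", "dy", "dz": the shift along the tool's x, y, z in cm; "spin": the turn about the tool's z in rad. In form: [{"dx": .., "dy": .., "dz": .., "spin": ..}, ...]. A call has 1 to 12 rows; each row shifts and turns the commanded pose from where the row before left it, along the tool's axes as they then stand; what a row does not reach is not made up. A row lasts 1/10 s, in which the tool goes at most 50 mm and 8.59 degrees, less where a joint would pass 70% of its speed; a pose out of reach is approached as far as the arm can. A call with a gripper value outside its range is refused whole. "claw" is the finger opening in cm, from 0 to 8.7, set as the call begins (left out, the last holds). The fingers move at their own pace and stop on an object; "squeeze" is the grip in N (left out, the last holds). Time passes only in rows, so rows that do not move let the fingers close. It gives the time, the measured TCP pose, the force, the opening and the grip force at its end, in the units of the state.
- telemetry.read_state(): the state, without advancing time (a new reading comes with each control period).
- imaging.camera(name): name is "scene" or "side" or "wrist"; returns a dict with "img" (384x512x3 uint8, red, green, blue), "camera_matrix" (3x3 intrinsics, pixels), "R" (3x3) and "t" (3): a world point X has camera coordinates R X + t. Camera axes: x right, y down, z forward; pixel columns grow to the right and rows downward; lengths in m; the calibration is good to about 2 mm. A picture is of the moment at which its call begins. There is no depth.
- job.close_job(): hands the job in; it is judged then, once.
The state is a dict: "time": time; "joint_positions": joint angles; "joint_vel": joint speeds; "joint_torque": joint torques, N m; "ee_pos": TCP position; "eef_rot": TCP orientation; "ft_force": force on the tool from outside, world axes, zero at the start; "torque": the same for the moment, N m; "width": finger opening in m; "grip_force": force on a finger pad.
Only numpy, scipy, OpenCV 4.12 (cv2) and the standard library are available. Lean on these libraries where they do the work, as an engineer would, in place of code of your own. Each camera call takes 0.05 s, during which the arm holds its last target. There are 200 camera calls.

## Task

Pull the screwdriver with the straight round handle up out of the tool stand and set it tip-down in the empty metal cup, ready for the headlight trim job. Lower it until its tip rests on the bottom of the cup instead of dropping it, then let go. Leave the T-handled driver and the flat-handled pry tool standing in the stand.

Things in the scene. Friction and masses are not known exactly. Their poses are not given: they have to be found in the camera images.
- screwdriver: Screwdriver, 180 mm long, 90 g: steel shank 8 mm thick, 90 mm long, then a straight round black handle with grey ribs, 26 mm thick, 90 mm long. Origin at the tip, z along the tool to the handle's end. It hangs upright in a hole of the tool stand by the foot of its handle: tip 10 mm, handle's top 190 mm above the table. The tip must rise 100 mm to clear the stand's hole.
- cup: Round aluminium cup, empty, fixed to the table: outside diameter 66 mm, inside 60 mm, 110 mm high, inner floor 6 mm above the table. Origin on its axis at table height, z up. A tool stood in it tip-down leans on the rim by up to about 23 degrees.
- t_driver: T-handled driver in another hole of the stand: black cross-bar 70 mm long, 16 mm thick. Origin at the tip (30 mm above the table, top of the bar 150 mm), z up, x along the bar, roughly across the row. The grey stand is fixed, 220 by 90 mm, its top 100 mm above the table, with a straight row of three 13 mm holes 65 mm apart; which tool is in which hole varies.
- pry_tool: Pry tool in the remaining hole of the stand: flat black handle 32 mm by 9 mm, 40 mm tall. Origin at the tip (20 mm above the table, top 151 mm), z up, x along the 32 mm width, roughly across the row. The line from this tool to the T-handled driver is the stand's row of holes; fingers that close across that row have free room on both sides of any tool.
Things that resemble listed ones, but are neither listed nor needed, are in the scene too. Leave any orange look-alike of the t_driver alone. What is shaped like the screwdriver but brown or pink is not meant.

How it is judged:
By the outcome, as a careful person would: the job done as asked, in the order asked, and still so for the second after the job is handed in, with the robot touching nothing.
It also fails if it takes over 42 s, if anything falls off the work surface, if the arm or the gripper's body presses on something with over 40 N, if the wrist force passes 120 N, or if a joint passes its speed limit or range.

## Working session

There is one attempt and no reset: what is moved stays moved. The work goes in short steps, Python scripts to look and compute and a tool call to move; the robot and the scene stay as the last step left them, time stands still between calls to the robot, and variables do not carry over. Pictures are saved under pics/ and viewed, at most 10 in all, crops included, and the job is handed in when it is done.

Besides the shell and the picture viewer there is one more tool, called after "Emit:" by a JSON object that holds its "name" and its "arguments". move_arm: Moves the arm, as the interface text tells. Its arguments: {"type":"object","properties":{"steps":{"type":"array","items":{"type":"object","properties":{"dx":{"type":"number"},"dy":{"type":"number"},"dz":{"type":"number"},"spin":{"type":"number"}}}},"claw":{"type":"number"},"squeeze":{"type":"number"}},"required":["steps"]}

```bash
mkdir -p pics; ls
cat > h.py <<'E'
import numpy as np, cv2
from bench import telemetry, imaging, job, r
def snap(n,f):
    c=imaging.camera(n); cv2.imwrite(f'pics/{f}.png',c['img'][:,:,::-1]); np.savez(f'pics/{f}.npz',K=c['camera_matrix'],R=c['R'],t=c['t']); return c
def at_z(f,u,v,z):
    d=np.load(f'pics/{f}.npz'); R,t=d['R'],d['t']; o=-R.T@t; q=R.T@np.linalg.inv(d['K'])@np.array([u,v,1.]); return o+q*(z-o[2])/q[2]
def proj(f,X):
    d=np.load(f'pics/{f}.npz'); p=d['K']@(d['R']@np.array(X)+d['t']); return p[:2]/p[2]
E
python3 - <<'E'
from h import *
a=snap('scene','s1')['img'];b=snap('side','d1')['img'];c=snap('wrist','w1')['img']
cv2.imwrite('pics/m1.png',cv2.resize(np.hstack([a,b]),(800,300))[:,:,::-1])
s=telemetry.read_state();print(s,r.tips_ahead)
for n in('s1','d1','w1'):
  d=np.load(f'pics/{n}.npz');print(n,-d['R'].T@d['t'],d['K'][0,0])
E
```

```text
pics
{'time': 0.15, 'joint_positions': array([ 1.25443821,  0.33269725, -0.06471169,  1.46072717,  0.0215984 ,
        1.34993067, -0.08850475]), 'joint_vel': array([-0.00016453, -0.00320495, -0.00068171, -0.00334417, -0.00033387,
        0.00102405, -0.00066601]), 'joint_torque': array([ 1.37603947e-03, -6.23634911e+01,  2.52265215e-02, -3.90147042e+01,
       -6.12452393e-02,  3.71296867e-02,  1.46850480e-04]), 'ee_pos': array([ 0.18095428, -0.5981261 ,  0.40416517]), 'eef_rot': array([ 9.89230868e-01,  1.46362581e-01, -9.86956189e-05, -5.24369135e-04]), 'ft_force': array([ 0.5334466 , -0.49204181,  0.80965442]), 'torque': array([0.01596468, 0.03296429, 0.01475189]), 'grip_force': 0.0, 'width': 0.08687797700571019} 0.1822
s1 [0.89925496 0.71151188 0.63589504] 408.7945040698601
d1 [0.21376397 0.73136599 0.75957779] 406.9456082566521
w1 [ 0.24646341 -0.57912762  0.38368861] 276.55663679490885
```

View pics/s1.png

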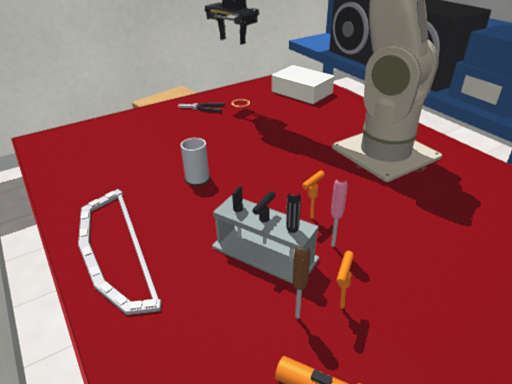

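View pics/d1.png

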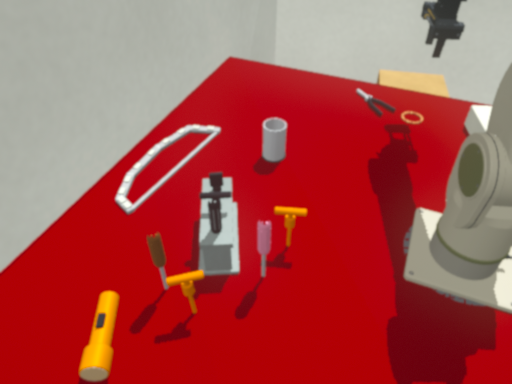

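The screwdriver (black with grey ribs) stands at the near end of the row, at scene (293,212) and side (215,215). The T-driver is in the middle at (264,205), the pry tool at the far end at (237,198), and the cup at scene (195,160) and side (274,140).

Run:
```python
from h import *
a=cv2.imread('pics/s1.png')[130:290,170:340];b=cv2.imread('pics/d1.png')[110:285,180:310]
a=cv2.resize(a,None,fx=2.5,fy=2.5,interpolation=2);b=cv2.resize(b,None,fx=2.5,fy=2.5,interpolation=2)
m=np.zeros((440,770,3),np.uint8);m[:a.shape[0],:a.shape[1]]=a;m[:b.shape[0],430:430+b.shape[1]]=b
cv2.imwrite('pics/m2.png',m)
```

```text
(no output)
```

View pics/m2.png

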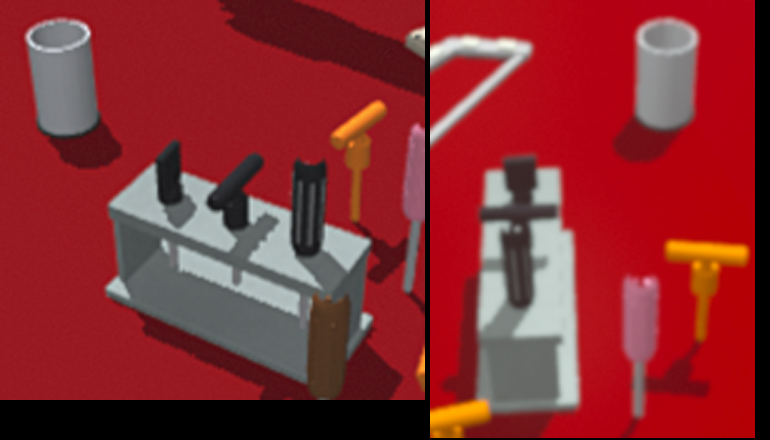

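Run:
```python
from h import *
for n,a,b,z in[('cup',(193.6,144.4),(274.8,125.2),.11),('top',(294,196),(214.4,202.8),.19),('foot',(292.4,227.6),(215.6,229.5),.1),('T',(264.4,202.4),(215.6,194.8),.142),('pry',(238.8,190),(216,173.2),.151),('brown',(170+330/2.5,130+297/2.5),(157,236),.18),('pink',(339,182),(264,222),.18)]:
  P=[]
  for f in('s1','d1'):
    d=np.load(f'pics/{f}.npz');P.append(d['K']@np.c_[d['R'],d['t']])
  X=cv2.triangulatePoints(P[0],P[1],np.array(a,float),np.array(b,float)).ravel();X=X[:3]/X[3]
  print(n,X.round(3),at_z('s1',*a,z).round(3),at_z('d1',*b,z).round(3))
from scipy.spatial.transform import Rotation as Ro
print(Ro.from_quat(telemetry.read_state()['eef_rot']).as_matrix().round(4))
```

```text
cup [ 0.539 -0.188  0.107] [ 0.541 -0.181  0.11 ] [ 0.538 -0.185  0.11 ]
top [0.517 0.223 0.181] [0.525 0.234 0.19 ] [0.512 0.231 0.19 ]
foot [0.518 0.226 0.104] [0.515 0.222 0.1  ] [0.519 0.224 0.1  ]
T [0.546 0.166 0.142] [0.546 0.168 0.142] [0.546 0.165 0.142]
pry [0.572 0.11  0.15 ] [0.573 0.114 0.151] [0.573 0.108 0.151]
brown [0.583 0.335 0.169] [0.59  0.345 0.18 ] [0.576 0.342 0.18 ]
pink [0.407 0.226 0.172] [0.415 0.235 0.18 ] [0.405 0.232 0.18 ]
[[ 9.572e-01  2.896e-01 -3.000e-04]
 [ 2.896e-01 -9.572e-01  1.000e-03]
 [-0.000e+00 -1.100e-03 -1.000e+00]]
```

Emit:
{"name": "move_arm", "arguments": {"steps": [{"dx":3.85,"dy":-2.38,"dz":-0.4},{"dx":3.85,"dy":-2.38,"dz":-0.4},{"dx":3.85,"dy":-2.38,"dz":-0.4},{"dx":3.85,"dy":-2.38,"dz":-0.4},{"dx":3.85,"dy":-2.38,"dz":-0.4},{"dx":3.85,"dy":-2.38,"dz":-0.4},{"dx":3.85,"dy":-2.38,"dz":-0.4},{"dx":3.85,"dy":-2.38,"dz":-0.4},{"dx":3.85,"dy":-2.38,"dz":-0.4},{"dx":3.85,"dy":-2.38,"dz":-0.4},{"dx":3.85,"dy":-2.38,"dz":-0.4},{"dx":3.85,"dy":-2.38,"dz":-0.4}], "claw": 8.7}}

```text
$.steps[0]: bad value
```

Emit:
{"name": "move_arm", "arguments": {"steps": [{"spin":-0.143},{"spin":-0.143},{"spin":-0.143},{"spin":-0.143},{"spin":-0.143},{"spin":-0.143},{"spin":-0.143},{"spin":-0.143},{"spin":-0.143},{"spin":-0.143},{"spin":-0.143},{"spin":-0.143}]}}

```text
$.steps[0]: bad value
```

```bash
cat >> h.py <<'E'
from scipy.spatial.transform import Rotation as Ro
def to(x,y,z):  # tool-axis shift in cm to bring grasp point to world x,y,z
    s=telemetry.read_state();M=Ro.from_quat(s['eef_rot']).as_matrix()
    g=s['ee_pos']+.164*M[:,2]
    print('grasp',g.round(4),'shift cm',(M.T@(np.array([x,y,z])-g)*100).round(2),'yaxis',np.degrees(np.arctan2(M[1,1],M[0,1])).round(1),'q',s['joint_positions'].round(2),s['time'],s['ft_force'].round(1),s['width'])
E
python3 -c "
from h import *
to(.519,.224,.28)"
```

```text
grasp [ 0.1809 -0.598   0.2402] shift cm [ 56.16 -68.89  -3.91] yaxis -73.2 q [ 1.25  0.33 -0.06  1.46  0.02  1.35 -0.09] 0.15 [ 0.5 -0.5  0.8] 0.08687797700571019
```

Emit:
{"name": "move_arm", "arguments": {"steps": [{"dx":3.85,"dy":-2.38,"dz":-0.4,"spin":0},{"dx":3.85,"dy":-2.38,"dz":-0.4,"spin":0},{"dx":3.85,"dy":-2.38,"dz":-0.4,"spin":0},{"dx":3.85,"dy":-2.38,"dz":-0.4,"spin":0},{"dx":3.85,"dy":-2.38,"dz":-0.4,"spin":0},{"dx":3.85,"dy":-2.38,"dz":-0.4,"spin":0},{"dx":3.85,"dy":-2.38,"dz":-0.4,"spin":0},{"dx":3.85,"dy":-2.38,"dz":-0.4,"spin":0},{"dx":3.85,"dy":-2.38,"dz":-0.4,"spin":0},{"dx":3.85,"dy":-2.38,"dz":-0.4,"spin":0},{"dx":3.85,"dy":-2.38,"dz":-0.4,"spin":0},{"dx":3.85,"dy":-2.38,"dz":-0.4,"spin":0}], "claw": 8.7}}

```text
time: 1.35
ee_pos: [0.5413, -0.1896, 0.4529]
eef_rot: [0.989, 0.146, -0.0, 0.0]
ft_force: [1.4, -0.8, 0.0]
width: 0.087
grip_force: 0.0
```

Emit:
{"name": "move_arm", "arguments": {"steps": [{"dx":0,"dy":0,"dz":0,"spin":-0.143},{"dx":0,"dy":0,"dz":0,"spin":-0.143},{"dx":0,"dy":0,"dz":0,"spin":-0.143},{"dx":0,"dy":0,"dz":0,"spin":-0.143},{"dx":0,"dy":0,"dz":0,"spin":-0.143},{"dx":0,"dy":0,"dz":0,"spin":-0.143},{"dx":0,"dy":0,"dz":0,"spin":-0.143},{"dx":0,"dy":0,"dz":0,"spin":-0.143},{"dx":0,"dy":0,"dz":0,"spin":-0.143},{"dx":0,"dy":0,"dz":0,"spin":-0.143},{"dx":0,"dy":0,"dz":0,"spin":-0.143},{"dx":0,"dy":0,"dz":0,"spin":-0.143}]}}

```text
time: 2.55
ee_pos: [0.5404, -0.1911, 0.4525]
eef_rot: [0.534, 0.846, -0.0, -0.0]
ft_force: [-0.2, -0.6, -0.8]
width: 0.0869
grip_force: 0.0
```

```bash
python3 -c "
from h import *
to(.519,.224,.28)"
```

```text
grasp [ 0.5403 -0.1911  0.2885] shift cm [38.39 15.94  0.85] yaxis 25.5 q [ 0.79  0.25 -0.63  1.5   0.15  1.43  0.59] 2.55 [-0.2 -0.6 -0.8] 0.08693607815621529
```

Emit:
{"name": "move_arm", "arguments": {"steps": [{"dx":3.84,"dy":1.59,"dz":0,"spin":0},{"dx":3.84,"dy":1.59,"dz":0,"spin":0},{"dx":3.84,"dy":1.59,"dz":0,"spin":0},{"dx":3.84,"dy":1.59,"dz":0,"spin":0},{"dx":3.84,"dy":1.59,"dz":0,"spin":0},{"dx":3.84,"dy":1.59,"dz":0,"spin":0},{"dx":3.84,"dy":1.59,"dz":0,"spin":0},{"dx":3.84,"dy":1.59,"dz":0,"spin":0},{"dx":3.84,"dy":1.59,"dz":0,"spin":0},{"dx":3.84,"dy":1.59,"dz":0,"spin":0},{"dx":0,"dy":0,"dz":0,"spin":0}]}}

```text
time: 3.65
ee_pos: [0.519, 0.2301, 0.4527]
eef_rot: [0.533, 0.846, 0.001, -0.001]
ft_force: [0.1, 1.1, 0.1]
width: 0.0866
grip_force: 0.0
```

```bash
python3 -c "
from h import *
to(.519,.224,.16)
w=snap('wrist','w2')['img'];a=snap('scene','s2')['img']
cv2.imwrite('pics/m3.png',cv2.resize(np.hstack([w,a]),(800,300))[:,:,::-1])
for X in [(.519,.224,.19),(.519,.224,.1),(.546,.167,.142)]: print(proj('w2',X).round(1))
"
```

```text
grasp [0.5188 0.2306 0.2887] shift cm [-0.64 -0.27 12.86] yaxis 25.6 q [ 0.23  0.3  -0.89  1.51  0.23  1.45 -0.22] 3.65 [0.1 1.1 0.1] 0.08663912458031522
[252.5 205.5]
[253.2 184.4]
[252.7 246.4]
```

View pics/m3.png

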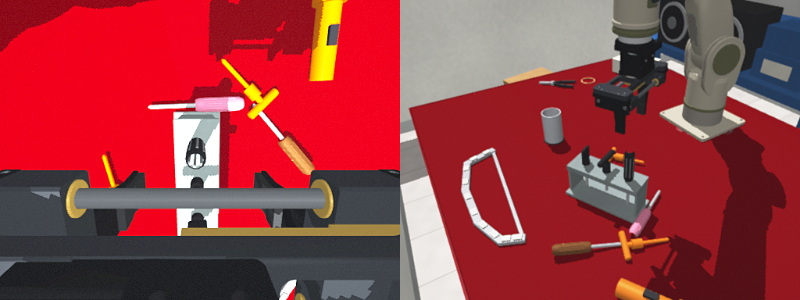

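Wrist view: the handle spans about (252,174–215), which matches the projected (252,184–205). The pink, brown and orange look-alikes have toppled onto the table by themselves, clear of the descent.

Emit:
{"name": "move_arm", "arguments": {"steps": [{"dx":-0.64,"dy":-0.27,"dz":0.5,"spin":0},{"dx":0,"dy":0,"dz":1.4,"spin":0},{"dx":0,"dy":0,"dz":1.4,"spin":0},{"dx":0,"dy":0,"dz":1.4,"spin":0},{"dx":0,"dy":0,"dz":1.4,"spin":0},{"dx":0,"dy":0,"dz":1.4,"spin":0},{"dx":0,"dy":0,"dz":1.4,"spin":0},{"dx":0,"dy":0,"dz":1.4,"spin":0},{"dx":0,"dy":0,"dz":1.3,"spin":0},{"dx":0,"dy":0,"dz":1.2,"spin":0},{"dx":0,"dy":0,"dz":0,"spin":0},{"dx":0,"dy":0,"dz":0,"spin":0}]}}

```text
time: 4.95
ee_pos: [0.5215, 0.2173, 0.3248]
eef_rot: [0.536, 0.844, 0.0, -0.0]
ft_force: [0.7, 0.1, 0.7]
width: 0.087
grip_force: 0.0
```

```bash
python3 -c "
from h import *
to(.519,.224,.16)"
```

```text
grasp [0.5215 0.2173 0.1608] shift cm [0.71 0.06 0.08] yaxis 25.2 q [ 0.22  0.38 -0.85  1.69  0.3   1.21 -0.26] 4.95 [0.7 0.1 0.7] 0.08698721474664603
```

Emit:
{"name": "move_arm", "arguments": {"steps": [{"dx":0.7,"dy":0,"dz":0,"spin":0},{"dx":0,"dy":0,"dz":0,"spin":0},{"dx":0,"dy":0,"dz":0,"spin":0}]}}

```text
time: 5.25
ee_pos: [0.5184, 0.2239, 0.3252]
eef_rot: [0.536, 0.844, 0.0, 0.0]
ft_force: [-0.2, -0.4, -0.7]
width: 0.087
grip_force: 0.0
```

Emit:
{"name": "move_arm", "arguments": {"steps": [{"dx":0,"dy":0,"dz":0,"spin":0},{"dx":0,"dy":0,"dz":0,"spin":0},{"dx":0,"dy":0,"dz":0,"spin":0},{"dx":0,"dy":0,"dz":0,"spin":0},{"dx":0,"dy":0,"dz":0,"spin":0},{"dx":0,"dy":0,"dz":0,"spin":0},{"dx":0,"dy":0,"dz":0,"spin":0},{"dx":0,"dy":0,"dz":0,"spin":0},{"dx":0,"dy":0,"dz":0,"spin":0},{"dx":0,"dy":0,"dz":0,"spin":0}], "claw": 1.5, "squeeze": 25}}

```text
time: 6.25
ee_pos: [0.5185, 0.2235, 0.3247]
eef_rot: [0.536, 0.844, -0.0, 0.0]
ft_force: [0.3, 0.3, -0.0]
width: 0.0252
grip_force: 24.9
```

```bash
python3 -c "
from h import *
to(.519,.224,.16)"
```

```text
grasp [0.5185 0.2235 0.1607] shift cm [0.02 0.07 0.07] yaxis 25.2 q [ 0.21  0.38 -0.85  1.69  0.3   1.21 -0.27] 6.25 [ 0.3  0.3 -0. ] 0.02524852492200646
```

Gripped at 25 mm (handle 26 mm), so I lift 19 cm.

Emit:
{"name": "move_arm", "arguments": {"steps": [{"dx":0,"dy":0,"dz":-0.8,"spin":0},{"dx":0,"dy":0,"dz":-1.6,"spin":0},{"dx":0,"dy":0,"dz":-1.8,"spin":0},{"dx":0,"dy":0,"dz":-1.8,"spin":0},{"dx":0,"dy":0,"dz":-1.8,"spin":0},{"dx":0,"dy":0,"dz":-1.8,"spin":0},{"dx":0,"dy":0,"dz":-1.8,"spin":0},{"dx":0,"dy":0,"dz":-1.8,"spin":0},{"dx":0,"dy":0,"dz":-1.8,"spin":0},{"dx":0,"dy":0,"dz":-1.8,"spin":0},{"dx":0,"dy":0,"dz":-1.8,"spin":0},{"dx":0,"dy":0,"dz":-0.4,"spin":0}]}}

```text
time: 7.45
ee_pos: [0.5182, 0.2239, 0.5179]
eef_rot: [0.536, 0.844, 0.002, 0.001]
ft_force: [0.5, 0.9, -1.0]
width: 0.0252
grip_force: 24.9
```

```bash
python3 -c "
from h import *
a=snap('scene','s3')['img'];b=snap('side','d3')['img'];
cv2.imwrite('pics/m4.png',cv2.resize(np.hstack([a,b]),(800,300))[:,:,::-1])
to(.5395,-.185,.35)"
```

```text
grasp [0.5186 0.2238 0.3518] shift cm [-37.89 -15.49   0.16] yaxis 25.2 q [ 0.24  0.27 -0.89  1.4   0.21  1.57 -0.2 ] 7.55 [-0.6  0.7 -1.6] 0.025285902925353942
```

View pics/m4.png

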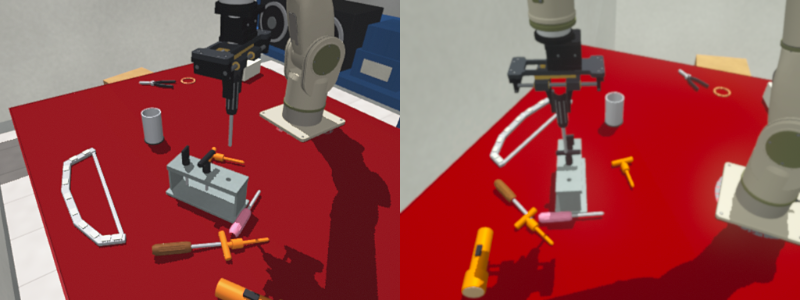

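The screwdriver hangs clear in the gripper, tip at scene (~295,187); the T-driver and pry tool still stand. On to the cup.

Emit:
{"name": "move_arm", "arguments": {"steps": [{"dx":-1.8,"dy":-0.74,"dz":0,"spin":0},{"dx":-3.43,"dy":-1.4,"dz":0,"spin":0},{"dx":-3.43,"dy":-1.4,"dz":0,"spin":0},{"dx":-3.43,"dy":-1.4,"dz":0,"spin":0},{"dx":-3.43,"dy":-1.4,"dz":0,"spin":0},{"dx":-3.43,"dy":-1.4,"dz":0,"spin":0},{"dx":-3.43,"dy":-1.4,"dz":0,"spin":0},{"dx":-3.43,"dy":-1.4,"dz":0,"spin":0},{"dx":-3.43,"dy":-1.4,"dz":0,"spin":0},{"dx":-3.43,"dy":-1.4,"dz":0,"spin":0},{"dx":-3.43,"dy":-1.4,"dz":0,"spin":0},{"dx":-1.8,"dy":-0.74,"dz":0,"spin":0}]}}

```text
time: 8.75
ee_pos: [0.5389, -0.189, 0.5135]
eef_rot: [0.538, 0.843, -0.001, -0.001]
ft_force: [0.2, -0.6, -1.0]
width: 0.0255
grip_force: 24.9
```

Emit:
{"name": "move_arm", "arguments": {"steps": [{"dx":0,"dy":0,"dz":0,"spin":0},{"dx":0,"dy":0,"dz":0,"spin":0},{"dx":0,"dy":0,"dz":0,"spin":0}]}}

```text
time: 9.05
ee_pos: [0.5397, -0.1835, 0.5148]
eef_rot: [0.535, 0.845, 0.0, -0.0]
ft_force: [1.0, -0.0, -0.3]
width: 0.0254
grip_force: 24.9
```

```bash
python3 -c "
from h import *
a=snap('scene','s4')['img'];b=snap('side','d4')['img'];
g=(.5395,-.185)
print(proj('s4',(*g,.2)),proj('d4',(*g,.2)))
m=np.hstack([cv2.resize(x[v:v+190,u:u+125],None,fx=3,fy=3) for x,u,v in((a,130,20),(b,210,10))])
cv2.imwrite('pics/m5.png',m[:,:,::-1])
to(.5395,-.185,.156)"
```

```text
[189.71682192 112.07953115] [275.3399873   96.92315123]
grasp [ 0.5397 -0.1838  0.3509] shift cm [-0.1  -0.07 19.49] yaxis 25.3 q [ 0.78  0.23 -0.64  1.4   0.14  1.56  0.59] 9.15 [ 0.5  0.4 -0.9] 0.025500315070157886
```

View pics/m5.png

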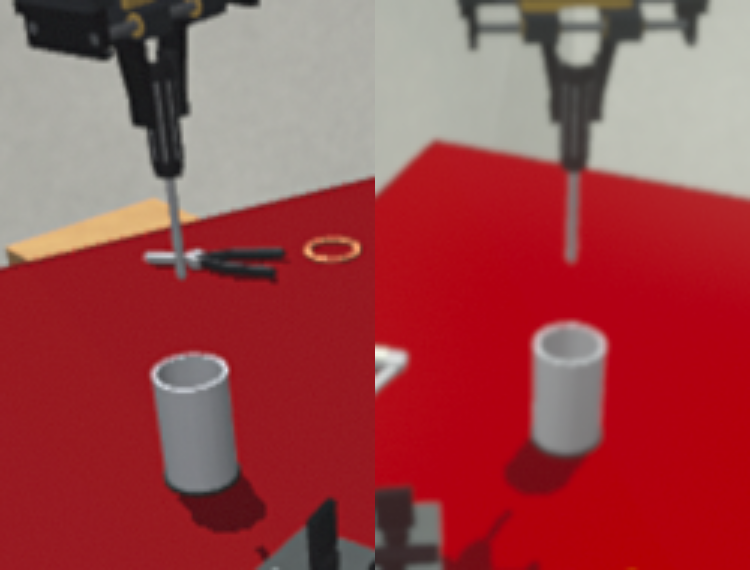

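The tool is in line with the cup axis in both views (crop x≈191 against cup centre 190 in the scene, 570 against 570 in the side view). I lower it.

Emit:
{"name": "move_arm", "arguments": {"steps": [{"dx":0,"dy":0,"dz":1.0,"spin":0},{"dx":0,"dy":0,"dz":1.8,"spin":0},{"dx":0,"dy":0,"dz":1.8,"spin":0},{"dx":0,"dy":0,"dz":1.8,"spin":0},{"dx":0,"dy":0,"dz":1.8,"spin":0},{"dx":0,"dy":0,"dz":1.8,"spin":0},{"dx":0,"dy":0,"dz":1.8,"spin":0},{"dx":0,"dy":0,"dz":1.8,"spin":0},{"dx":0,"dy":0,"dz":1.8,"spin":0},{"dx":0,"dy":0,"dz":1.6,"spin":0},{"dx":0,"dy":0,"dz":1.0,"spin":0},{"dx":0,"dy":0,"dz":0.3,"spin":0}]}}

```text
time: 10.35
ee_pos: [0.5391, -0.1851, 0.3304]
eef_rot: [0.536, 0.844, -0.0, -0.001]
ft_force: [-1.2, -0.0, -0.6]
width: 0.0253
grip_force: 24.9
```

Emit:
{"name": "move_arm", "arguments": {"steps": [{"dx":0,"dy":0,"dz":0,"spin":0},{"dx":0,"dy":0,"dz":0,"spin":0},{"dx":0,"dy":0,"dz":0,"spin":0}]}}

```text
time: 10.65
ee_pos: [0.5397, -0.1854, 0.3326]
eef_rot: [0.536, 0.844, 0.0, 0.001]
ft_force: [0.1, -0.6, -0.7]
width: 0.0252
grip_force: 24.9
```

```bash
python3 -c "
from h import *
to(.5395,-.185,.1567)"
```

```text
grasp [ 0.5399 -0.1855  0.1686] shift cm [ 0.06 -0.02  1.19] yaxis 25.2 q [ 0.77  0.33 -0.62  1.68  0.2   1.2   0.54] 10.65 [ 0.1 -0.6 -0.7] 0.02517461047041108
```

Emit:
{"name": "move_arm", "arguments": {"steps": [{"dx":0,"dy":0,"dz":0.2,"spin":0},{"dx":0,"dy":0,"dz":0.2,"spin":0},{"dx":0,"dy":0,"dz":0.2,"spin":0},{"dx":0,"dy":0,"dz":0.2,"spin":0},{"dx":0,"dy":0,"dz":0.1,"spin":0},{"dx":0,"dy":0,"dz":0.1,"spin":0},{"dx":0,"dy":0,"dz":0,"spin":0},{"dx":0,"dy":0,"dz":0,"spin":0}]}}

```text
time: 11.45
ee_pos: [0.5395, -0.1854, 0.3218]
eef_rot: [0.536, 0.844, -0.0, 0.0]
ft_force: [0.1, -0.2, -1.5]
width: 0.0255
grip_force: 24.9
```

Emit:
{"name": "move_arm", "arguments": {"steps": [{"dx":0,"dy":0,"dz":0.1,"spin":0},{"dx":0,"dy":0,"dz":0,"spin":0},{"dx":0,"dy":0,"dz":0,"spin":0}]}}

```text
time: 11.75
ee_pos: [0.5395, -0.1854, 0.3208]
eef_rot: [0.536, 0.844, -0.0, 0.0]
ft_force: [-0.0, -0.9, -1.2]
width: 0.0254
grip_force: 24.9
```

Emit:
{"name": "move_arm", "arguments": {"steps": [{"dx":0,"dy":0,"dz":0.1,"spin":0},{"dx":0,"dy":0,"dz":0,"spin":0},{"dx":0,"dy":0,"dz":0,"spin":0}]}}

```text
time: 12.05
ee_pos: [0.5396, -0.1854, 0.3202]
eef_rot: [0.536, 0.844, 0.0, 0.0]
ft_force: [-0.0, 0.4, 4.6]
width: 0.0254
grip_force: 24.9
```

The tip rests on the floor: the force rose to +4.6 N at the expected height. I release to a narrow opening first, so the lean is guided along the fingers' free direction.

Emit:
{"name": "move_arm", "arguments": {"steps": [{"dx":0,"dy":0,"dz":0,"spin":0},{"dx":0,"dy":0,"dz":0,"spin":0},{"dx":0,"dy":0,"dz":0,"spin":0},{"dx":0,"dy":0,"dz":0,"spin":0},{"dx":0,"dy":0,"dz":0,"spin":0},{"dx":0,"dy":0,"dz":0,"spin":0},{"dx":0,"dy":0,"dz":0,"spin":0},{"dx":0,"dy":0,"dz":0,"spin":0}], "claw": 3.4}}

```text
time: 12.85
ee_pos: [0.5395, -0.1854, 0.3198]
eef_rot: [0.536, 0.844, 0.0, 0.0]
ft_force: [0.1, -0.5, 0.7]
width: 0.0337
grip_force: 0.0
```

Emit:
{"name": "move_arm", "arguments": {"steps": [{"dx":0,"dy":0,"dz":0,"spin":0},{"dx":0,"dy":0,"dz":0,"spin":0},{"dx":0,"dy":0,"dz":0,"spin":0},{"dx":0,"dy":0,"dz":0,"spin":0},{"dx":0,"dy":0,"dz":0,"spin":0},{"dx":0,"dy":0,"dz":0,"spin":0},{"dx":0,"dy":0,"dz":0,"spin":0},{"dx":0,"dy":0,"dz":0,"spin":0}], "claw": 8.7}}

```text
time: 13.65
ee_pos: [0.5395, -0.1854, 0.3198]
eef_rot: [0.536, 0.844, -0.0, 0.0]
ft_force: [-0.6, -0.4, -0.2]
width: 0.0849
grip_force: 0.0
```

```bash
python3 -c "
from h import *
a=snap('scene','s5')['img'];b=snap('side','d5')['img'];
m=np.hstack([cv2.resize(x[v:v+190,u:u+125],None,fx=3,fy=3) for x,u,v in((a,130,20),(b,210,10))])
cv2.imwrite('pics/m6.png',m[:,:,::-1])
to(.5395,-.185,.1567)"
```

```text
grasp [ 0.5395 -0.1854  0.1558] shift cm [ 0.03  0.02 -0.09] yaxis 25.2 q [ 0.77  0.34 -0.62  1.69  0.21  1.18  0.53] 13.75 [-0.   0.5  0.3] 0.08607721527972327
```

View pics/m6.png

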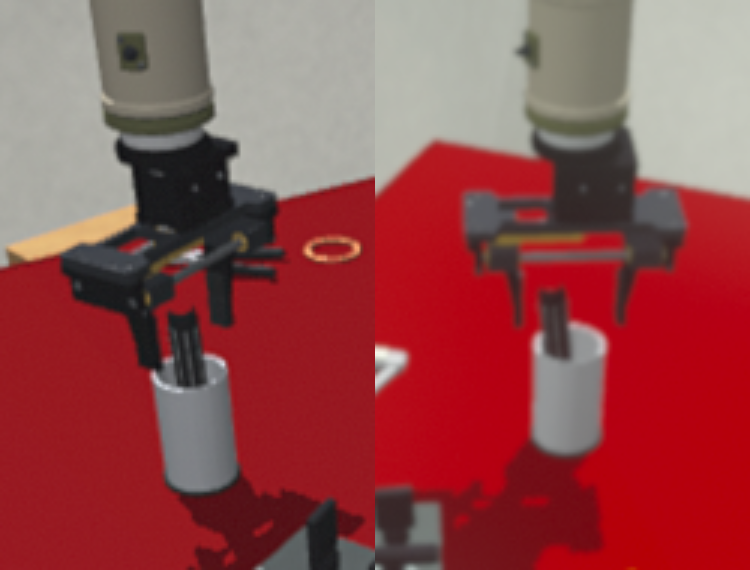

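The screwdriver stands in the cup leaning on the rim, handle at scene crop (185,345), clear of both open fingers. I retreat straight up.

Emit:
{"name": "move_arm", "arguments": {"steps": [{"dx":0,"dy":0,"dz":-0.5,"spin":0},{"dx":0,"dy":0,"dz":-1.2,"spin":0},{"dx":0,"dy":0,"dz":-1.5,"spin":0},{"dx":0,"dy":0,"dz":-1.8,"spin":0},{"dx":0,"dy":0,"dz":-1.8,"spin":0},{"dx":0,"dy":0,"dz":-1.8,"spin":0},{"dx":0,"dy":0,"dz":-1.8,"spin":0},{"dx":0,"dy":0,"dz":-1.8,"spin":0},{"dx":0,"dy":0,"dz":-1.8,"spin":0},{"dx":0,"dy":0,"dz":-1.0,"spin":0},{"dx":0,"dy":0,"dz":0,"spin":0},{"dx":0,"dy":0,"dz":0,"spin":0}]}}

```text
time: 14.95
ee_pos: [0.5394, -0.1853, 0.4695]
eef_rot: [0.536, 0.844, -0.0, -0.0]
ft_force: [-0.3, -0.5, -0.4]
width: 0.0871
grip_force: 0.0
```

```bash
python3 -c "
from h import *
a=snap('scene','s6')['img'];b=snap('side','d6')['img'];
cv2.imwrite('pics/m7.png',cv2.resize(np.hstack([a,b]),(800,300))[:,:,::-1])
to(.5395,-.185,.1567)"
```

```text
grasp [ 0.5391 -0.1853  0.3049] shift cm [ 0.    0.07 14.82] yaxis 25.2 q [ 0.78  0.24 -0.64  1.48  0.14  1.47  0.58] 15.05 [ 0.8 -0.5 -0.4] 0.08687071252805738
```

View pics/m7.png

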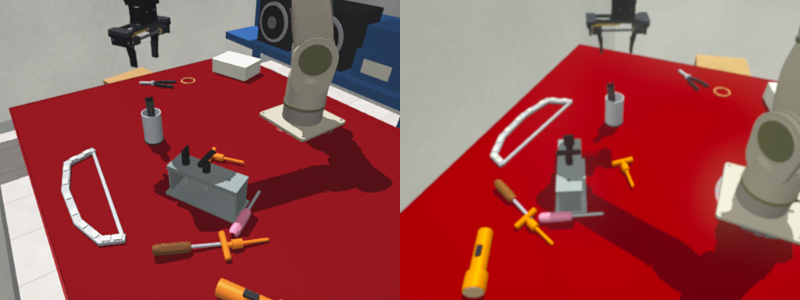

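The screwdriver stands in the cup at scene (151,112). The T-driver and pry tool are still in the stand, and the gripper is clear.

```bash
python3 -c "
from h import *
print(job.close_job())"
```

```text
the job is handed in; nothing more can be done
None
```

The screwdriver stands tip-down in the cup, lowered until its tip touched the bottom and then released; the T-handled driver and pry tool are still in the stand, and the job was handed in at about 15 s. The pink, brown and orange look-alikes, which I never gripped, had toppled onto the table by my second look.

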